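# Open the ratchet pot holder

## Task

Open the pot holder: with the fingertips press the release pad on its sliding jaw down and, keeping it pressed, push the jaw back along the bar, away from the pot, until it stands fully against the end stop; then take the hand away so that the release springs up again. The slate pot stays standing where it is, and the cloche, the hand weeder and the crate are left alone.

Things in the scene. Friction and masses are not known exactly. Their poses are not given: they have to be found in the camera images.
- clamp: ratchet pot holder, screwed to the bench: plywood base 360 x 110 x 8 mm along its x. Origin on the bench under the bar; z up. -x end: 46 mm high plinth with the pot, 100 mm high fixed wooden jaw (inner face x = -172). A steel bar (12 wide, top at z = 44 mm) runs along x at y = 0 to a wooden end stop (face x = 146, 70 wide, top z = 54 mm). Teeth under the bar hold the sliding jaw
- jaw (a joint): sliding jaw on the bar, m; grows going back (+x of clamp, away from the pot), 0.150 = against the end stop. Starts at 0.01 to 0.055. Dark steel carriage 78 mm long: front plate (10 thick, 80 wide, face at x = -85 mm + value), 56 mm pocket open at top and sides, rear upright (12 thick, 50 wide), both to z = 102 mm. Friction 2 N; release up: moves back at most 8 mm
- release (a joint): how far the release pad is pressed down, m: 0 up, 0.008 fully down. Spring: 3 N to start, 6 N fully down; rises when let go. At rest 0 to 0.004 while the pawl lies on a tooth, 0 at the end stop. From 0.005 the pawl is clear of the teeth and the jaw slides freely; if let up earlier the jaw is held again
- release_top (a point): centre of the top of the release pad: plain aluminium, 48 mm (along the bar) x 40 mm, in the middle of the jaw's pocket, 70 mm above the bench when up. Moves with the jaw, and down as pressed; axes as clamp. Rear upright's inner face is 28 mm from here along +x; a fingertip on the pad can push it
- jaw_rear (a point): middle of the top edge of the rear upright's inner face (pocket side), 102 mm above the bench; moves with the jaw; axes as clamp
- pot_center (a point): centre of the square slate grey ceramic pot, 80 x 80 mm at the rim, 70 mm high, loose on the plinth between the fixed jaw and the sliding jaw (its rim 116 mm above the bench)
- cloche_center (a point): centre of the glass cloche bell, 150 mm wide, 171 mm high with its knob, standing loose on the bench; the point is 70 mm above its foot
- weeder_center (a point): middle of the stainless steel hand weeder, 285 mm long, 22 mm thick, lying loose beside the pot holder on the robot's side
- crate_center (a point): centre of the empty black plastic flower crate, 260 x 180 x 110 mm, loose on the bench beyond the end stop's side
Not all that is in view belongs to the job. What is meant by the part that bears pot_center is not blue or pink, and is the larger of those in its own colour.

How it is judged (in metres and radians):
On the way, in this order (a step that is already met when the one before it is completed fails the run):
1. the release is pressed more than 5 mm before the jaw has gone back more than 30 mm (value of joint release above 0.005 m and distance of jaw_rear from where it was at the start of the episode below 0.03 m), for 0.05 s.
2. the jaw is fully back at the end stop (value of joint jaw above 0.144 m), for 0.1 s.
At the end, for the whole second after the job is handed in: The sliding jaw stands within 6 mm of its end stop, the release has sprung up (less than 2 mm down), the pot stands upright within 10 mm of where it was, and cloche, weeder and crate are within 20 mm of where they were (value of joint jaw above 0.144 m and value of joint release below 0.002 m and distance of pot_center from where it was at the start of the episode below 0.01 m and angle between pot_center's own z axis and vertical below 0.1 rad and distance of each of cloche_center, weeder_center, crate_center from where it was at the start of the episode below 0.02 m); the robot touches nothing.
It fails at once if the pot is shoved, lifted or tipped (distance of pot_center from where it was at the start of the episode above 0.01 m or angle between pot_center's own z axis and vertical above 0.15 rad).
It fails at once if the cloche, the weeder or the crate is moved or lifted (distance of any of cloche_center, weeder_center, crate_center from where it was at the start of the episode above 0.02 m).
It also fails if it takes over 38 s, if anything falls off the work surface, if the arm or the gripper's body presses on something with over 40 N, if the wrist force passes 120 N, or if a joint passes its speed limit or range.

## Robot

A 6-joint arm with a two-finger parallel gripper is mounted at the origin on the work surface. World frame = base frame: x ahead of the robot, y to its left, z up, the work surface at z = 0. Lengths are in m, angles in degrees, forces in N, time in s.
With the tool pointing down it reaches from about 0.4 to 0.825 m from the base axis. Payload 7 kg.
Tool frame: the origin (TCP) lies midway between the tips of the shut fingers; the grasp point (between the pads) lies 19 mm behind it; z points along the fingers, y is the direction in which the jaws open and shut (so a half turn about z gives the same grasp; the last joint's range is limited). The gripper opens to 88 mm and grips with 3 to 60 N. Pads are 19 mm wide; open, the fingers measure 130 mm over their backs; the gripper's body (78 mm by 193 mm) begins 47 mm behind the grasp point.
Start: joints at [-53.222, 20.546, 0.682, 0, -70.136, -16.507], TCP at [0.234, -0.633, 0.227] pointing down, gripper open.
Joint ranges: [-176.03, 176.03], [-82.01, 121.73], [-58.28, 71.71], [-173.87, 95.51], [-174.79, -0.11], [-173.66, 173.66]. Speed limits (degrees/s): [136.94, 136.94, 172.46, 180, 180, 180].

## Interface

Orientations are given as a 3x3 rotation matrix whose columns are the frame's x, y, z axes.
In Python, from rig import robot gives the robot as it stands. Calls block until the motion is done:
- robot.goto(position, orientation): joint-space move of the TCP to a pose.
- robot.servo_line(position, ori=None, speed=0.15): straight line of the TCP; ori=None keeps the orientation; speed is the mean speed in m/s.
- robot.movej(angles): joint-space move.
- robot.move_gripper(opening): opening from 0.0 (shut) to 1.0 (fully open); the grip force is fixed at half the most; returns when the fingers have stopped.
- robot.dwell(seconds).
- robot.ik(position, orientation): joint angles nearest the present ones, or None.
- robot.grab_frame(name): name is "scene" or "top"; returns (picture, depth): 400x640x3 uint8, red, green, blue; 400x640 float32, m along the optical axis (not along the pixel's ray), 0 where there is no reading.
- robot.camera_info(name): a dict with "vfov" (degrees; the focal length in pixels is half the picture's height over the tangent of half this angle, whatever the lens; pixels are square), "cx", "cy" (the principal point, pixels), "k1" (the pictures are not rectified: a ray, as slopes to the right and down, at radius r is drawn at 1 + k1 r^2 times it, then the intrinsics apply), "view" (4x4, takes a point from world to camera coordinates). Camera axes: x right, y down, z forward; pixel columns grow to the right and rows downward; lengths in m; the calibration is good to about 2 mm. A picture is of the moment at which its call begins. camera_info takes no time and is no camera call.
A pose or a line that the arm cannot do raises robot.Unreachable and nothing moves.
- robot.job_done(): hands the job in, once; it reports no verdict.
Readings, each from a call of its own:
- robot.read_t(): time.
- robot.read_qpos(): joint angles.
- robot.read_qvel(): joint speeds.
- robot.read_effort(): joint torques, N m.
- robot.read_position(): TCP position.
- robot.read_tcp_rot(): TCP orientation.
- robot.read_force(): force on the tool from outside, world axes, zero at the start.
- robot.read_ft_torque(): the same for the moment, N m.
- robot.read_grip_width(): opening from 0.0 (shut) to 1.0 (fully open).
Only numpy, scipy, OpenCV 4.12 (cv2) and the standard library are available. Lean on these libraries where they do the work, as an engineer would, in place of code of your own. Each camera call takes 0.05 s, during which the arm holds its last target. There are 200 camera calls.

## Working session

There is one attempt and no reset: what is moved stays moved. The work goes in short steps, each a Python script; the robot and the scene stay as the last script left them, time stands still between calls to the robot, and variables do not carry over. Pictures are saved under pics/ and viewed, about 8 in all and at most 12, crops included, and the job is handed in when it is done.

```bash
mkdir -p pics; cat > h.py <<'E'
import numpy as np, cv2
from rig import robot
def K(n):
    c=robot.camera_info(n); f=200/np.tan(np.radians(c["vfov"])/2)
    return c,np.array([[f,0,c["cx"]],[0,f,c["cy"]],[0,0,1.]]),np.array([c["k1"],0,0,0,0.])
def cloud(n,d):
    c,k,D=K(n); v,u=np.mgrid[0:400,0:640]
    p=cv2.undistortPoints(np.stack([u,v],-1).reshape(-1,1,2).astype(float),k,D).reshape(400,640,2)
    P=np.dstack([p*d[...,None],d]); T=np.linalg.inv(np.array(c["view"]))
    P=P@T[:3,:3].T+T[:3,3]; P[d==0]=np.nan; return P
E
python3 - <<'E'
from h import *
for n in("scene","top"):
    im,d=robot.grab_frame(n); cv2.imwrite(f"pics/{n}0.png",im[...,::-1]); np.save(f"{n}0.npy",d)
    print(n,robot.camera_info(n),(d>0).mean())
print(robot.read_t(),robot.read_tcp_rot(),robot.read_position())
E
```

```text
scene {'vfov': 47.268461665427054, 'cx': 319.7215808699503, 'cy': 200.9932336710366, 'k1': -0.08642555331662978, 'view': array([[ 0.35490945,  0.93486748, -0.00787877, -0.21640794],
       [ 0.7871715 , -0.30336409, -0.53696486, -0.39939569],
       [-0.50438112,  0.18437196, -0.84356782,  1.65868354],
       [ 0.        ,  0.        ,  0.        ,  1.        ]])} 0.995921875
top {'vfov': 44.31433088527019, 'cx': 318.4428146710273, 'cy': 206.92265952675405, 'k1': -0.017192850377823147, 'view': array([[ 0.02894658, -0.9994141 ,  0.01826319, -0.01587166],
       [-0.99617363, -0.0303504 , -0.08195697,  0.56785022],
       [ 0.08246324, -0.01582094, -0.99646852,  1.62493339],
       [ 0.        ,  0.        ,  0.        ,  1.        ]])} 0.99591796875
0.1 [[-9.38109757e-01 -3.46337507e-01 -6.44528719e-04]
 [-3.46338079e-01  9.38108801e-01  1.34634182e-03]
 [ 1.38349395e-04  1.48624123e-03 -9.99998886e-01]] [ 0.23367537 -0.63278835  0.22572   ]
```

View pics/scene0.png

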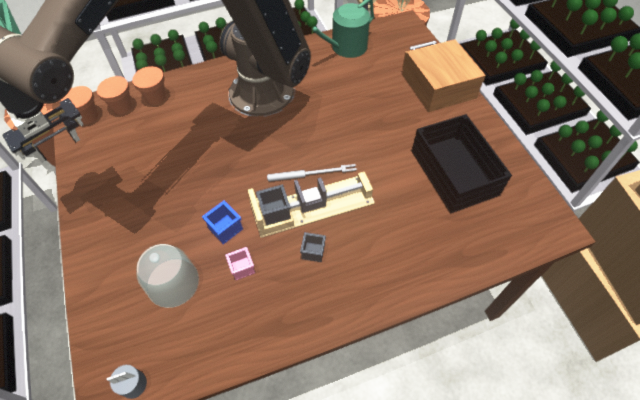

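View pics/top0.png

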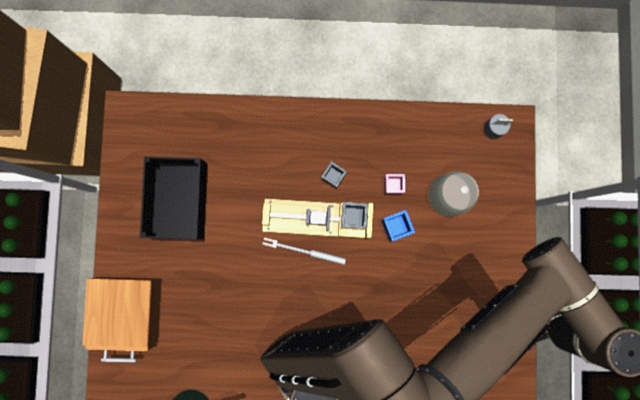

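The scene view shows the clamp at about (310,203), with the pot at (273,205) and the end stop at (366,187). In the top view the pot is at (355,215), the pad at about (319,218), and the weeder, running (265,242)–(345,262), lies on the robot's side. I'll measure these from depth.

```bash
python3 - <<'E'
from h import *
out=[]
for n,(u0,u1,v0,v1) in dict(scene=(240,385,155,240),top=(255,380,190,270)).items():
    im=cv2.imread(f"pics/{n}0.png"); P=cloud(n,np.load(f"{n}0.npy"))
    hsv=cv2.cvtColor(im,cv2.COLOR_BGR2HSV); box=np.zeros((400,640),bool); box[v0:v1,u0:u1]=1
    m=box&(hsv[...,0]>16)&(hsv[...,0]<35)&(hsv[...,1]>50)&(hsv[...,2]>120)
    b=P[m&(abs(P[...,2]-.008)<.007)]
    r=cv2.minAreaRect(b[:,:2].astype(np.float32)); print(n,"base",len(b),r)
    bx=cv2.boxPoints(r); e=[bx[1]-bx[0],bx[2]-bx[1]]; ax=max(e,key=np.linalg.norm); ax=ax/np.linalg.norm(ax); ax*=np.sign(ax[1])
    c=np.array(r[0]); Y=np.array([-ax[1],ax[0]]); print("ax",ax,np.degrees(np.arctan2(ax[1],ax[0])))
    q=P[...,:2]-c; lx=q@ax; ly=q@Y; z=P[...,2]
    s=(abs(ly)<.03)&(z>.02)&box
    for a in np.arange(-.2,.2,.006):
        k=s&(abs(lx-a)<.003)
        if k.any(): print("%.3f:%.3f/%.3f/%d"%(a,np.median(z[k]),z[k].max(),k.sum()),end="  ")
    g=box&(z>.06)&(z<.08)&(hsv[...,1]<40)&(hsv[...,2]>150)&(abs(ly)<.03)
    print("\npad",g.sum(),lx[g].min() if g.any() else 0,lx[g].max() if g.any() else 0,np.median(lx[g]),np.median(ly[g]))
    w=box&(hsv[...,1]<60)&(z>.006)&(z<.05)&((ly>.062)|(ly<-.062))
    print("weeder lx,ly",[(round(float(t),3)) for t in (lx[w].min(),lx[w].max(),ly[w].min(),ly[w].max(),z[w].max())])
    cr=im[v0-10:v1+10,u0-10:u1+10]; cr=cv2.resize(cr,(800,int(800*cr.shape[0]/cr.shape[1])),interpolation=cv2.INTER_CUBIC); out.append(cr[:300*2])
cv2.imwrite("pics/c.png",cv2.resize(np.vstack(out),None,fx=.53,fy=.53))
E
```

```text
scene base 717 ((0.5111619234085083, 0.01940692961215973), (0.3646424412727356, 0.17921775579452515), 82.775390625)
ax [0.12575933 0.9920608 ] 82.77539
-0.194:0.045/0.097/8  -0.188:0.098/0.101/36  -0.182:0.100/0.104/30  -0.176:0.101/0.106/21  -0.170:0.050/0.120/28  -0.164:0.116/0.118/16  -0.158:0.095/0.117/27  -0.152:0.076/0.118/41  -0.146:0.077/0.121/40  -0.140:0.074/0.118/41  -0.134:0.073/0.119/41  -0.128:0.075/0.118/43  -0.122:0.069/0.118/41  -0.116:0.074/0.117/43  -0.110:0.077/0.119/42  -0.104:0.077/0.119/41  -0.098:0.085/0.121/43  -0.092:0.117/0.120/15  -0.086:0.116/0.116/1  -0.080:0.045/0.046/4  -0.074:0.045/0.048/11  -0.068:0.042/0.048/12  -0.062:0.043/0.047/12  -0.056:0.070/0.106/43  -0.050:0.101/0.111/43  -0.044:0.103/0.108/14  -0.038:0.070/0.074/7  -0.032:0.070/0.073/18  -0.026:0.070/0.073/17  -0.020:0.069/0.073/19  -0.014:0.069/0.072/16  -0.008:0.070/0.073/20  -0.002:0.070/0.073/19  0.004:0.069/0.073/19  0.010:0.074/0.104/30  0.016:0.099/0.107/43  0.022:0.103/0.107/22  0.028:0.106/0.106/1  0.034:0.042/0.049/11  0.040:0.045/0.048/14  0.046:0.043/0.048/12  0.052:0.044/0.047/
[... 1508 characters left out ...]
27  0.034:0.102/0.109/29  0.040:0.100/0.106/17  0.046:0.040/0.046/8  0.052:0.044/0.047/7  0.058:0.046/0.052/4  0.064:0.044/0.049/8  0.070:0.045/0.048/8  0.076:0.048/0.051/8  0.082:0.042/0.049/8  0.088:0.042/0.048/4  0.094:0.043/0.049/8  0.100:0.040/0.050/8  0.106:0.046/0.053/6  0.112:0.043/0.050/8  0.118:0.047/0.050/7  0.124:0.043/0.052/5  0.130:0.046/0.049/8  0.136:0.045/0.047/8  0.142:0.049/0.050/8  0.148:0.041/0.046/7  0.154:0.039/0.043/5  0.160:0.046/0.061/37  0.166:0.054/0.061/33  0.172:0.056/0.065/33  0.178:0.054/0.065/36  0.184:0.053/0.056/5  
pad 180 -0.11651112185806385 0.022425644261859622 -0.0012206177130649452 -0.000225265763985192
weeder lx,ly [-0.098, 0.18, 0.075, 0.149, 0.033]
```

View pics/c.png

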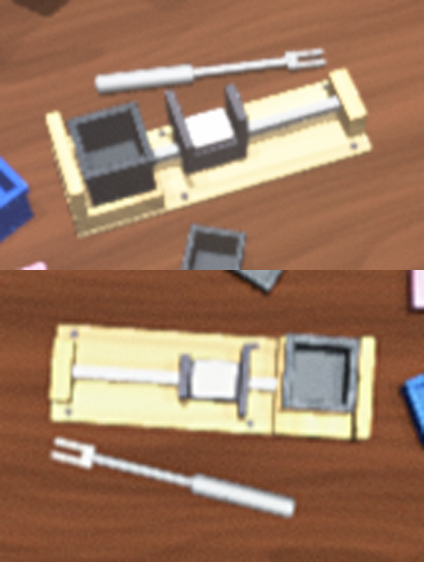

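The crop shows the jaw between the pot and the end stop, with the pad clear and white and a gap between pot and front plate. Next I'll fit the bar axis and the pad position in world coordinates from both views.

```bash
python3 - <<'E'
from h import *
for n,(u0,u1,v0,v1) in dict(scene=(240,385,155,240),top=(255,380,190,270)).items():
    im=cv2.imread(f"pics/{n}0.png"); P=cloud(n,np.load(f"{n}0.npy")); hsv=cv2.cvtColor(im,cv2.COLOR_BGR2HSV)
    box=np.zeros((400,640),bool); box[v0:v1,u0:u1]=1; x,y,z=np.moveaxis(P,-1,0)
    bar=box&(z>.038)&(z<.05)&(hsv[...,1]<45)&(hsv[...,2]>130)&(y>.03)&(abs(x-.53)<.04)
    vx,vy,a,b=cv2.fitLine(P[bar][:,:2].astype(np.float32),cv2.DIST_HUBER,0,.001,.001).ravel()
    if vy<0: vx,vy=-vx,-vy
    ax=np.array([vx,vy]); Y=np.array([-vy,vx]); print(n,"bar",bar.sum(),a,b,"yaw",np.degrees(np.arctan2(vy,vx)))
    pm=(box&(z>.06)&(z<.08)&(hsv[...,1]<40)&(hsv[...,2]>170)).astype(np.uint8)
    k,l,s,c=cv2.connectedComponentsWithStats(pm); i=1+s[1:,4].argmax(); p=P[l==i]
    lx=(p[:,:2]-[a,b])@ax; ly=(p[:,:2]-[a,b])@Y
    ce=[(np.percentile(t,2)+np.percentile(t,98))/2 for t in (lx,ly)]
    print("pad px",c[i],s[i],"world",np.array([a,b])+ce[0]*ax+ce[1]*Y,"ly",ce[1],"ext",np.ptp(lx),np.ptp(ly),"z",np.median(p[:,2]))
    for nm,(zl,zh) in dict(up=(.088,.112),stop=(.049,.062),pot=(.1125,.13)).items():
        L=(P[...,:2]-[a,b])@ax; M=(P[...,:2]-[a,b])@Y
        t=box&(z>zl)&(z<zh)&(abs(M)<.02)
        if nm!="pot": t&=(L>-.07 if nm=="up" else L>.06)
        q=np.array([a,b])+np.percentile(L[t],[2,98])[:,None]*ax
        print(nm,t.sum(),q.round(4).tolist())
        if nm=="up": print("  hist",[(round(float(h),3),int(cn)) for cn,h in zip(*np.histogram(y[t],30)) if cn])
    tm=box&(hsv[...,1]<70)&(z>.006)&(z<.04)&(x<.478)&(x>.35)&(hsv[...,2]>110); print("weeder x,y",x[tm].min(),x[tm].max(),y[tm].min(),y[tm].max(),z[tm].max())
E
```

```text
scene bar 169 0.53434944 0.11398761 yaw 87.6918
pad px [310.79679144 194.0855615 ] [302 187  19  15 187] world [0.52937582 0.00339498] ly 0.0005155064764222287 ext 0.04730090220949329 0.043337279808512694 z 0.06938158175938192Traceback (most recent call last):
  File "<stdin>", line 18, in <module>
    return _quantile_unchecked(
        a, q, axis, out, overwrite_input, method, keepdims, weights)
    return _ureduce(a,
                    func=_quantile_ureduce_func,
    ...<5 lines>...
                    overwrite_input=overwrite_input,
                    method=method)
    r = func(a, **kwargs)
    result = _quantile(arr,
                       quantiles=q,
    ...<2 lines>...
                       out=out,
                       weights=wgt)
    slices_having_nans = np.isnan(arr[-1, ...])
                                  ~~~^^^^^^^^^
IndexError: index -1 is out of bounds for axis 0 with size 0
```

```bash
python3 - <<'E'
from h import *
for n,(u0,u1,v0,v1) in dict(scene=(240,385,155,240),top=(255,380,190,270)).items():
    im=cv2.imread(f"pics/{n}0.png"); P=cloud(n,np.load(f"{n}0.npy")); hsv=cv2.cvtColor(im,cv2.COLOR_BGR2HSV)
    box=np.zeros((400,640),bool); box[v0:v1,u0:u1]=1; x,y,z=np.moveaxis(P,-1,0)
    bar=box&(z>.038)&(z<.05)&(hsv[...,1]<45)&(hsv[...,2]>130)&(y>.03)&(abs(x-.53)<.04)
    vx,vy,a,b=cv2.fitLine(P[bar][:,:2].astype(np.float32),cv2.DIST_HUBER,0,.001,.001).ravel()
    if vy<0: vx,vy=-vx,-vy
    ax=np.array([vx,vy]); Y=np.array([-vy,vx]); print(n,"bar",bar.sum(),a,b,"yaw",np.degrees(np.arctan2(vy,vx)))
    pm=(box&(z>.06)&(z<.08)&(hsv[...,1]<40)&(hsv[...,2]>170)).astype(np.uint8)
    k,l,s,c=cv2.connectedComponentsWithStats(pm); i=1+s[1:,4].argmax(); p=P[l==i]
    L=(P[...,:2]-[a,b])@ax; M=(P[...,:2]-[a,b])@Y
    ce=[(np.percentile(t,2)+np.percentile(t,98))/2 for t in (L[l==i],M[l==i])]
    print("pad",np.array([a,b])+ce[0]*ax+ce[1]*Y,"ly",ce[1],"ext",np.ptp(L[l==i]),np.ptp(M[l==i]),"z",np.median(p[:,2]))
    st=box&(z>.05)&(z<.062)&(y>.12)&(y<.21)&(abs(M)<.03)
    print("stop y",np.percentile(y[st],[2,50,98]))
    up=box&(z>.096)&(z<.108)&(y>-.06)&(y<.07)&(abs(M)<.02)
    print("up y",[(round(float(h),3),int(cn)) for cn,h in zip(*np.histogram(y[up],30)) if cn])
    po=box&(z>.112)&(z<.125); print("pot",np.percentile(x[po],[2,98]),np.percentile(y[po],[2,98]))
    tm=box&(hsv[...,1]<70)&(z>.01)&(z<.04)&(x<.47)&(x>.35)&(hsv[...,2]>110); print("weeder x,y",x[tm].min(),x[tm].max(),y[tm].min(),y[tm].max(),z[tm].max())
E
```

```text
scene bar 169 0.53434944 0.11398761 yaw 87.6918
pad [0.52937582 0.00339498] ly 0.0005155064764222287 ext 0.04730090220949329 0.043337279808512694 z 0.06938158175938192
stop y [0.16223213 0.17247022 0.18355141]
up y [(-0.035, 14), (-0.033, 10), (-0.03, 13), (-0.028, 7), (0.029, 11), (0.032, 10), (0.034, 10), (0.037, 13), (0.039, 12)]
pot [0.49760904 0.57612578] [-0.15162699 -0.07302949]
weeder x,y 0.38117376374201195 0.4578070282389567 -0.09458815826533731 0.18268580192363132 0.02818485073524002
top bar 119 0.53623044 0.09948653 yaw 88.360435
pad [0.53252903 0.00247537] ly 0.0009242389339564425 ext 0.04733359103461979 0.03957969355269289 z 0.06803733012129554
stop y [0.16322447 0.17357351 0.18530526]
up y [(-0.036, 6), (-0.033, 11), (-0.03, 11), (-0.028, 9), (0.029, 3), (0.031, 7), (0.034, 12), (0.037, 11), (0.039, 10)]
pot [0.50040192 0.5791443 ] [-0.15149775 -0.07227996]
weeder x,y 0.38281803297465133 0.45892950230009244 -0.09319804620149577 0.183407148409917 0.03270907728864181
```

```bash
cat >> h.py <<'E'
th=np.radians(88.0); AX=np.array([np.cos(th),np.sin(th),0]); YC=np.array([-np.sin(th),np.cos(th),0])
R=np.column_stack([np.cross(YC,[0,0,-1]),YC,[0,0,-1]]); PAD=np.array([.531,.003,0.])
E
python3 - <<'E'
from h import *
P=PAD+AX*.008
p=robot.read_position(); robot.servo_line([p[0],p[1],.33],speed=.2)
robot.move_gripper(0.0)
print(robot.ik(P+[0,0,.2],R))
robot.goto(P+[0,0,.25],R); robot.servo_line(P+[0,0,.125],speed=.15)
robot.dwell(.2)
print(robot.read_t(),robot.read_position(),P,robot.read_force(),robot.read_qpos())
im,d=robot.grab_frame("scene"); cr=im[100:260,220:400,::-1]; cv2.imwrite("pics/s1.png",cv2.resize(cr,None,fx=3.5,fy=3.5,interpolation=cv2.INTER_CUBIC))
E
```

```text
[ 22.34342284   8.17047326 -19.63451102   0.         -62.19501572
 -24.34342284]
5.9 [0.53176285 0.01116239 0.12585866] [0.5312792  0.01099513 0.        ] [-0.33847029  0.56881317 -1.00625833] [ 2.23424604e+01  1.22897788e+01 -2.52886332e+01  3.98874856e-03
 -5.23289270e+01 -2.43430509e+01]
```

View pics/s1.png

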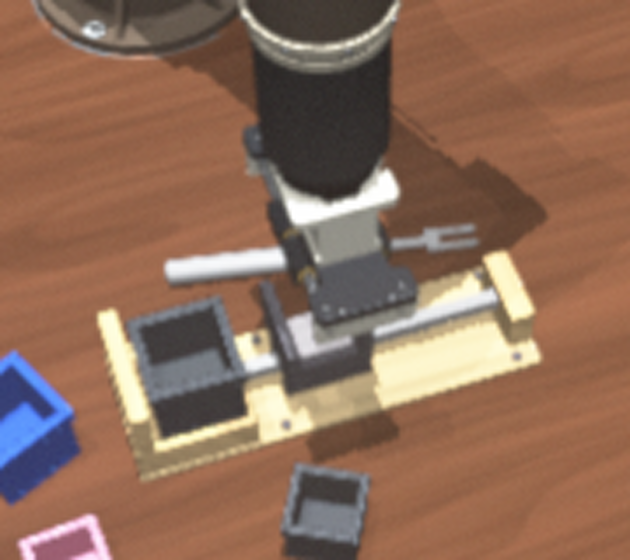

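The hand stands over the pocket, roughly centred across the bar, but it hides the fingertips in this view. Next I'll descend under force watch.

```bash
python3 - <<'E'
from h import *
P=PAD+AX*.008
f0=np.array(robot.read_force())
robot.servo_line(P+[0,0,.078],speed=.08)
robot.dwell(.1); print(robot.read_position(),robot.read_force()-f0)
for z in np.arange(.074,.056,-.0015):
    robot.servo_line(P+[0,0,z],speed=.03); robot.dwell(.1)
    f=np.array(robot.read_force())-f0; print(round(z,4),robot.read_position().round(4),f.round(2))
    if f[2]>9 or abs(f[1])>8: break
print(robot.read_t())
E
```

```text
[0.53174481 0.01112549 0.07855942] [-0.78929659  0.25207548  0.95265709]
0.074 [0.5313 0.011  0.0741] [ 0.2  -0.62 -0.07]
0.0725 [0.5313 0.011  0.0725] [-0.83 -0.33  1.12]
0.071 [0.5313 0.011  0.071 ] [-0.35  0.05  0.07]
0.0695 [0.5313 0.011  0.0695] [0.6  0.83 0.81]
0.068 [0.5315 0.0111 0.0682] [0.21 0.16 2.57]
0.0665 [0.5315 0.0111 0.0667] [0.8  0.16 4.94]
0.065 [0.5315 0.0111 0.0651] [ 1.19 -0.25  5.62]
0.0635 [0.5315 0.0111 0.0637] [0.77 0.03 5.8 ]
0.062 [0.5315 0.0111 0.0623] [1.14 1.03 7.23]
0.0605 [0.5317 0.011  0.0621] [-3.83  1.52 20.3 ]
10.3167
```

Bottomed at z≈0.062. Next I'll back off slightly and push along the bar.

```bash
python3 - <<'E'
from h import *
s=.008; Z=np.array([0,0,.0618])
robot.servo_line(PAD+AX*s+Z,speed=.03); robot.dwell(.1)
print(robot.read_force())
steps=[.016,.03,.06,.09,.112]+list(np.arange(.116,.152,.003))
for s in steps:
    robot.servo_line(PAD+AX*s+Z,speed=.06); robot.dwell(.05)
    f=np.array(robot.read_force()); p=robot.read_position(); print(round(s,4),round((p-PAD)@AX,4),round((p-PAD)@YC,4),round(p[2],4),"along %.1f fz %.1f"%(f@AX,f[2]))
    if abs(f@AX)>14: break
print(robot.read_t())
im,d=robot.grab_frame("scene"); cr=im[100:260,220:400,::-1]; cv2.imwrite("pics/s2.png",cv2.resize(cr,None,fx=3.5,fy=3.5,interpolation=cv2.INTER_CUBIC))
E
```

```text
[-0.49882601 -0.32846628  8.43091576]
0.016 0.0163 -0.0003 0.0623 along 1.3 fz 8.2
0.03 0.0304 -0.0003 0.0622 along 1.4 fz 8.3
0.06 0.0603 -0.0003 0.0623 along 1.3 fz 7.4
0.09 0.0903 -0.0003 0.0623 along 1.2 fz 8.3
0.112 0.1124 -0.0003 0.0623 along 2.3 fz 8.1
0.116 0.1162 -0.0003 0.0622 along 1.0 fz 8.9
0.119 0.119 -0.0003 0.0623 along 0.5 fz 7.8
0.122 0.1219 -0.0002 0.0622 along 0.0 fz 8.5
0.125 0.1249 -0.0002 0.0623 along -0.4 fz 7.6
0.128 0.1274 -0.0001 0.0622 along -3.0 fz 8.9
0.131 0.1298 0.0003 0.0622 along -4.6 fz 9.6
0.134 0.1325 0.0005 0.0622 along -6.7 fz 10.6
0.137 0.1327 0.0006 0.0622 along -19.6 fz 11.0
15.8
```

View pics/s2.png

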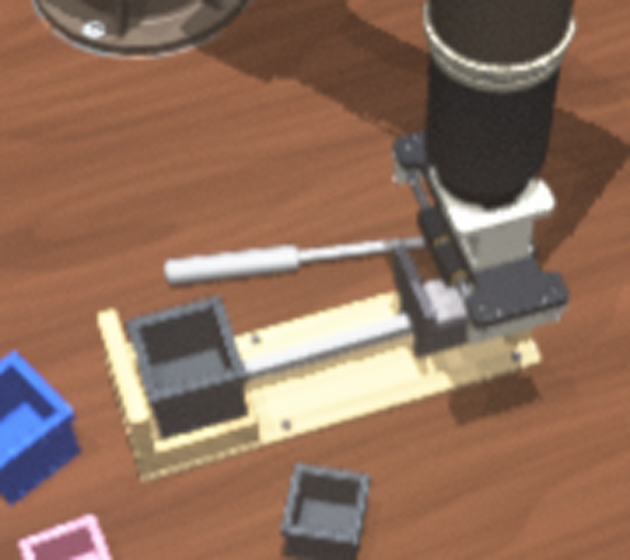

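The jaw now stands at the end stop, at about (460,320) in the crop, and the pot has not moved. The force step at 0.133 m also fits the stop. Next I'll relax the push, lift and check.

```bash
python3 - <<'E'
from h import *
s=.1335
robot.servo_line(PAD+AX*s+[0,0,.0618],speed=.03); robot.dwell(.1); print(robot.read_force())
robot.servo_line(PAD+AX*s+[0,0,.085],speed=.06)
robot.servo_line(PAD+AX*(s-.006)+[0,0,.16],speed=.12)
robot.servo_line(PAD+AX*(s-.006)+[0,0,.33],speed=.2)
robot.goto([.40,-.35,.36],R); robot.dwell(.3)
print(robot.read_t(),robot.read_force())
out=[]
for n,(u0,u1,v0,v1) in dict(scene=(240,385,155,240),top=(255,380,190,270)).items():
    im,d=robot.grab_frame(n); P=cloud(n,d); bgr=im[...,::-1]; hsv=cv2.cvtColor(bgr.copy(),cv2.COLOR_BGR2HSV)
    box=np.zeros((400,640),bool); box[v0:v1,u0:u1]=1; x,y,z=np.moveaxis(P,-1,0)
    M=(P-PAD)@YC
    up=box&(z>.096)&(z<.108)&(y>-.06)&(y<.2)&(abs(M)<.02)
    print(n,"up y",[(round(float(h),3),int(c)) for c,h in zip(*np.histogram(y[up],30)) if c])
    pm=box&(z>.055)&(z<.08)&(hsv[...,1]<40)&(hsv[...,2]>150)&(abs(M)<.018)&(y>.095)&(y<.14)
    print("pad z",np.median(z[pm]) ,pm.sum(),"y",np.percentile(y[pm],[2,98]))
    po=box&(z>.112)&(z<.125); print("pot",np.percentile(x[po],[2,98]),np.percentile(y[po],[2,98]))
    cr=bgr[v0-10:v1+10,u0-10:u1+10]; out.append(cv2.resize(cr,(424,int(424*cr.shape[0]/cr.shape[1])),interpolation=cv2.INTER_CUBIC))
    a=cv2.imread(f"pics/{n}0.png"); print("changed px",(cv2.absdiff(a,bgr.copy()).max(2)>60).sum())
    cv2.imwrite(f"pics/{n}9.png",bgr)
cv2.imwrite("pics/c9.png",np.vstack(out))
E
```

```text
[-0.89703902 -2.79564702 10.0174267 ]
20.6417 [-0.21015892 -0.7203873  -0.34900467]
scene up y [(0.081, 13), (0.084, 9), (0.087, 12), (0.089, 4), (0.092, 1), (0.144, 3), (0.147, 13), (0.149, 10), (0.152, 10), (0.155, 8), (0.157, 9)]
pad z 0.06985788260753012 128 y [0.10170319 0.13894495]
pot [0.49746358 0.57665017] [-0.15131907 -0.07293741]
changed px 17156
top up y [(0.083, 9), (0.085, 10), (0.088, 12), (0.09, 5), (0.147, 5), (0.149, 7), (0.152, 12), (0.154, 11), (0.157, 10)]
pad z 0.07035217945501948 151 y [0.0967344  0.13927711]
pot [0.50065188 0.57919772] [-0.15099265 -0.07255396]
changed px 14801
```

View pics/c9.png

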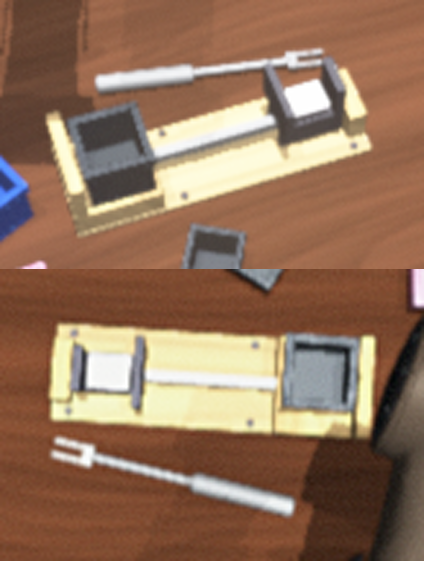

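View pics/top9.png

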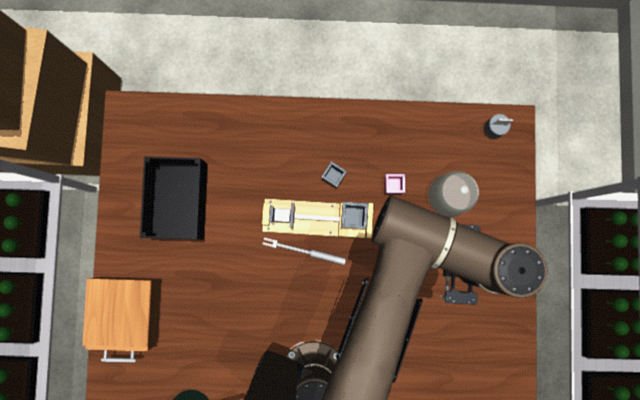

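```bash
python3 -c "
from rig import robot
robot.job_done(); print(robot.read_t())"
```

```text
the job is handed in; nothing more can be done
the job is handed in; nothing more can be done
```

I pressed the release pad fully down with the shut fingertips and, keeping it pressed, pushed the jaw back along the bar. It ran into a hard stop, where the force along the bar rose sharply to about 20 N. Then I eased off the push, lifted clear and handed the job in at about 21 s; it reports no verdict.

**Last checks:**
- **Jaw:** it moved back about 118 mm. Its rear edge is about 2–3 mm from the end stop's face, about the gap the dimensions leave when the jaw is fully back.
- **Release:** the pad top is back at 70 mm, so it has sprung up.
- **Pot:** its position is unchanged to within 1 mm in both views.
- **Cloche, weeder and crate:** they look to be at the same pixels as before. I only compared these by eye and did not measure them.
- **Hand:** it is clear of everything, with no meaningful force on the tool.

No check failed. The two cameras differed by about 3 mm across the bar, which was harmless here.

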